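# Torque the union nut to its click and start the valve test

## Robot

A 6-joint arm with a two-finger parallel gripper is mounted at the origin on the work surface. World frame = base frame: x ahead of the robot, y to its left, z up, the work surface at z = 0. Lengths are in m, angles in rad, forces in N, time in s.
With the tool pointing down it reaches from about 0.325 to 0.9 m from the base axis. Payload 6.1 kg.
Tool frame: the origin (TCP) lies at the very end of the fingers, on their centre line; the grasp point (between the pads) lies 19 mm behind it (manip.hold_point_z is the distance from the TCP to the grasp point, in m); z points along the fingers, y is the line along which they close (so a half turn about z gives the same grasp; the last joint's range is limited). The gripper opens to 87 mm and grips with 3 to 60 N. Pads are 19 mm wide; open, the fingers measure 117 mm over their backs; the gripper's body (75 mm by 190 mm) begins 51 mm behind the grasp point.
Start: joints at [-1.269, 0.22, 1.526, -0, 1.395, -0.126], TCP at [0.259, -0.569, 0.198] pointing down, gripper open.
Joint ranges: [-2.98, 2.98], [-0.91, 2.08], [0.09, 2.57], [-1.24, 4.39], [0.2, 2.65], [-2.68, 2.68]. Speed limits (rad/s): [2.57, 2.57, 3.01, 3.14, 3.14, 3.14].

## Interface

Orientations are given as a 3x3 rotation matrix whose columns are the frame's x, y, z axes.
In Python, from bench import manip, vision, workorder, find_in gives the robot as it stands.
- The arm moves only by the shell command python3 -m handwheel 'ROWS'. ROWS is JSON, a list of rows, each a list of 7 numbers: the shift along the tool's x, y, z as a fraction of full scale, then the turn, a rotation vector about the tool's x, y, z as a fraction of full scale, then the closure, from 0 (fully open) to 1 (shut). A call has 1 to 5 rows; each row is the pose to reach, as a shift and turn from the pose commanded when the call began, along the tool's axes at that moment, turning the shorter way round; what a row does not reach only later rows make up. Full scale, the value 1, is 500 mm for a shift and 360 degrees for a turn. A row lasts 1/10 s, in which the tool goes at most 50 mm and 8.59 degrees, less where a joint would pass 70% of its speed; a pose out of reach is approached as far as the arm can. A call with a number of a shift or a turn outside -1 to 1 is refused whole. A call with a gripper value outside its range is refused whole. The fingers move at their own pace and stop on an object; the grip force is fixed at half the most. Time passes only in rows, so rows that repeat a pose let the fingers close. It gives the time, the measured TCP pose, the force, the opening and the grip force at its end, in the units of the state.
- manip.get_obs(): the state, without advancing time (a new reading comes with each control period).
- vision.capture(name): name is "scene" or "side" or "wrist"; returns a dict with "color" (480x640x3 uint8, red, green, blue), "K" (3x3 intrinsics, pixels), "eye" and "orientation" of the camera in the world. Camera axes: x right, y down, z forward; pixel columns grow to the right and rows downward; lengths in m; the calibration is good to about 2 mm. A picture is of the moment at which its call begins. There is no depth.
- workorder.hand_in(): hands the job in; it is judged then, once.
Trained networks look in the newest picture that a camera, given by its name, has taken for a name from the list of things; names that differ only in an ending like _2 or _b are one class to them, and where a whole thing is asked for, a point or a joint stands for the part that bears it (a point fixed in the world has none). Each returns a list of dicts, best first, with "conf" (0 to 1); they miss things now and then, are a little off and sometimes report something else, mostly with a low value. They report only what shows in the picture. A call takes as long as a camera call.
- find_in(thing, camera): "uv" ([column, row] in pixels, amid what is visible of it).
The state is a dict: "clock": time; "joint_pos": joint angles; "joint_velocities": joint speeds; "joint_torque": joint torques, N m; "tcp_pos": TCP position; "ee_rot": TCP orientation; "ft_force": force on the tool from outside, world axes, zero at the start; "torque": the same for the moment, N m; "grip_width": opening from 0.0 (shut) to 1.0 (fully open); "gripper_force": force on a finger pad.
Only numpy, scipy, OpenCV 4.12 (cv2) and the standard library are available. Lean on these libraries where they do the work, as an engineer would, in place of code of your own. Each camera call takes 0.05 s, during which the arm holds its last target. There are 200 camera calls.

## Task

Swing the red grip of the torque wrench clockwise, seen from above, to tighten the brass nut until the wrench clicks, that is, until the handle just gives at its joint, and stop there: pulling on past the click would twist the white pipe in its clamp. Then let go of the wrench, leaving the nut tight, and press the green-dot end of the rocker switch on the grey control box so that it flips over and the test starts. Leave the other parts on the counter where they are.

Things in the scene. Friction and masses are not known exactly. Their poses are not given: they have to be found in the camera images.
- wrench_grip (a point): Middle of the red grip of the torque wrench, on the handle's centre line, 116 mm above the counter and 180 mm from the nut's axis. The grip is a level round bar, 25 mm in diameter, 105 mm long, free below and beside. x axis: along the handle, away from the nut; z up. Let go after a click, the handle springs back in line with the head and the nut stays.
- wrench_head (a point): Point on the nut's upright turning axis at handle height, in the 42 mm round steel head of the wrench, which is already fitted on the nut and turns with it. x axis: along the head towards the handle; z up. Clockwise, the nut runs stiffly (5 to 6 N sideways at mid grip) for 0.3 to 0.72 rad, different each time and not to be seen, then is tight and stops dead.
- click_joint (a point): Upright pivot of the wrench's click joint, 36 mm from the nut's axis. Once the nut is tight the pull at mid grip rises at once to about 14 N; there the joint gives: the handle kinks clockwise on the head, the pull staying near 14 N over 0.06 rad (9 mm at the grip) until a stop. 0.025 rad counts as clicked. Over 21 N against the stop twists the pipe.
- pipe_mark (a point): Red dot on top of the white pipe collar below the nut, 31 mm from the nut's axis. It moves only if the pipe is wrongly twisted in its blue clamp.
- rocker_press (a point): Point on the top face of the red rocker (64 x 34 mm paddle on top of the grey control box, 130 x 100 x 55 mm) at its green dot, 22 mm from the rocker's pivot; about 81 mm above the counter before pressing, 72 mm after. x axis: along the paddle from its pivot to the green-dot end; z square to its face.
- rocker (a joint): Angle of the rocker switch: 0 = off (green-dot end up), 0.4 rad = on (green-dot end down). Pressed down at the green dot with 3 to 5 N it turns, stops at 0.4, and stays where it is left.
- ball_valve_mid (a point): Centre of the brass ball valve with a red lever, 100 x 36 x 56 mm. A bystander, to be left alone.
- pvc_coupling_mid (a point): Centre of the white PVC coupling, a 48 mm wide, 50 mm high tube standing on end. A bystander, to be left alone.
- spray_nozzle_mid (a point): Centre of the blue nylon spray nozzle, 38 mm wide, 68 mm high, standing. A bystander, to be left alone.
- pipe_flange_mid (a point): Centre of the dark iron pipe flange, 90 mm wide, 32 mm high, lying flat. A bystander, to be left alone.
- seal_ring_mid (a point): Centre of the black rubber seal ring, 48 mm wide, 8 mm high, lying flat. A bystander, to be left alone.
- spare_nut_mid (a point): Centre of the spare brass hexagon nut, about 40 mm wide, 14 mm high, lying flat. A bystander, to be left alone.

How it is judged:
By the outcome, as a careful person would: the job done as asked, in the order asked, and still so for the second after the job is handed in, with the robot touching nothing.
It also fails if it takes over 72 s, if anything falls off the work surface, if the arm or the gripper's body presses on something with over 40 N, if the wrist force passes 120 N, or if a joint passes its speed limit or range.

## Working session

There is one attempt and no reset: what is moved stays moved. The work goes in short steps, Python scripts to look and compute and a shell command to move; the robot and the scene stay as the last step left them, time stands still between calls to the robot, and variables do not carry over. Pictures are saved under pics/ and viewed, at most 11 in all, crops included, and the job is handed in when it is done.

```bash
mkdir -p pics; cat > h.py <<'E'
import numpy as np, cv2
from bench import manip, vision, workorder, find_in
def onplane(c,uv,z):
    d=np.array(c["orientation"])@np.linalg.inv(c["K"])@np.array([uv[0],uv[1],1.])
    e=np.array(c["eye"]); return e+d*(z-e[2])/d[2]
def proj(c,p):
    q=np.array(c["K"])@np.array(c["orientation"]).T@(np.array(p)-np.array(c["eye"])); return q[:2]/q[2]
def tri(cs,uvs):
    A=np.zeros((3,3));b=np.zeros(3)
    for c,uv in zip(cs,uvs):
        d=np.array(c["orientation"])@np.linalg.inv(c["K"])@np.array([uv[0],uv[1],1.]);d/=np.linalg.norm(d)
        P=np.eye(3)-np.outer(d,d);A+=P;b+=P@np.array(c["eye"])
    return np.linalg.solve(A,b)
def save(c,n): cv2.imwrite(f"pics/{n}.png",c["color"][:,:,::-1])
E
python3 - <<'E'
from h import *
np.set_printoptions(precision=4,suppress=True)
cs={n:vision.capture(n) for n in("scene","side")}
for n in cs: save(cs[n],n+"0"); print(n,cs[n]["eye"])
Z=dict(wrench_grip=.116,wrench_head=.116,click_joint=.116,pipe_mark=None,rocker_press=.081,rocker=.075,ball_valve_mid=.028,pvc_coupling_mid=.025,spray_nozzle_mid=.034,pipe_flange_mid=.016,seal_ring_mid=.004,spare_nut_mid=.007)
for t,z in Z.items():
    uv={}
    for n in cs:
        r=find_in(t,n)
        if r: uv[n]=r[0]["uv"]; print(t,n,np.round(r[0]["uv"]),round(r[0]["conf"],2), onplane(cs[n],r[0]["uv"],z)[:2] if z else "")
    if len(uv)==2: print("   tri",tri([cs[n] for n in uv],list(uv.values())))
o=manip.get_obs(); print(o["clock"],o["tcp_pos"],o["ee_rot"],o["ft_force"])
E
```

```text
scene [1.0473 0.5897 0.6135]
side [ 0.4209 -0.7398  0.95  ]
wrench_grip scene [281. 250.] 0.57 [ 0.6265 -0.0391]
wrench_grip side [363. 230.] 0.75 [ 0.6314 -0.0505]
   tri [ 0.6283 -0.0448  0.1125]
wrench_head scene [330. 267.] 0.93 [0.5882 0.0518]
wrench_head side [347. 213.] 0.84 [ 0.6104 -0.0049]
   tri [0.5964 0.0272 0.0981]
click_joint side [350. 214.] 0.82 [ 0.6144 -0.0074]
pipe_mark scene [335. 274.] 0.57 
pipe_mark side [340. 207.] 0.61 
   tri [0.5915 0.0463 0.0935]
rocker_press scene [261. 189.] 0.56 [ 0.4902 -0.3211]
rocker_press side [312. 404.] 0.82 [ 0.4823 -0.3532]
   tri [ 0.48   -0.3451  0.0674]
rocker scene [263. 190.] 0.58 [ 0.4834 -0.324 ]
rocker side [311. 402.] 0.67 [ 0.4818 -0.348 ]
   tri [ 0.4783 -0.3412  0.0655]
ball_valve_mid scene [208. 270.] 0.98 [ 0.7074 -0.174 ]
ball_valve_mid side [416. 308.] 0.87 [ 0.7063 -0.1794]
   tri [ 0.7065 -0.1776  0.0255]
pvc_coupling_mid scene [481. 364.] 0.92 [0.4756 0.296 ]
pvc_coupling_mid side [258. 152.] 0.89 [0.4688 0.2997]
   tri [0.4712 0.2966 0.0247]
spray_nozzle_mid scene [280. 252.] 0.73 [ 0.5606 -0.1384]
spray_nozzle_mid side [344. 139.] 0.69 [0.6703 0.2987]
   tri [0.6583 0.0794 0.2031]
pipe_flange_mid scene [256. 348.] 0.78 [0.7375 0.0519]
pipe_flange_mid side [398. 230.] 0.57 [0.7266 0.019 ]
   tri [ 0.7304  0.0348 -0.002 ]
seal_ring_mid scene [415. 295.] 0.62 [0.4112 0.0981]
seal_ring_mid side [236. 238.] 0.71 [0.3949 0.0671]
   tri [ 0.3936  0.0834 -0.014 ]
spare_nut_mid scene [284. 252.] 0.7 [ 0.5329 -0.1673]
spare_nut_mid side [258. 319.] 0.59 [ 0.4171 -0.1381]
   tri [ 0.4673 -0.1675  0.0033]
1.3 [ 0.2593 -0.5687  0.1979] [[ 0.9099  0.4149 -0.    ]
 [ 0.4149 -0.9099 -0.    ]
 [-0.      0.     -1.    ]] [-0.3072  0.6732  0.344 ]
```

View pics/scene0.png

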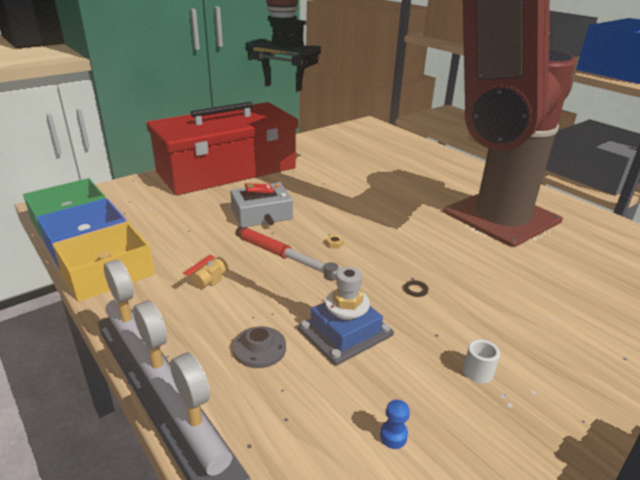

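View pics/side0.png

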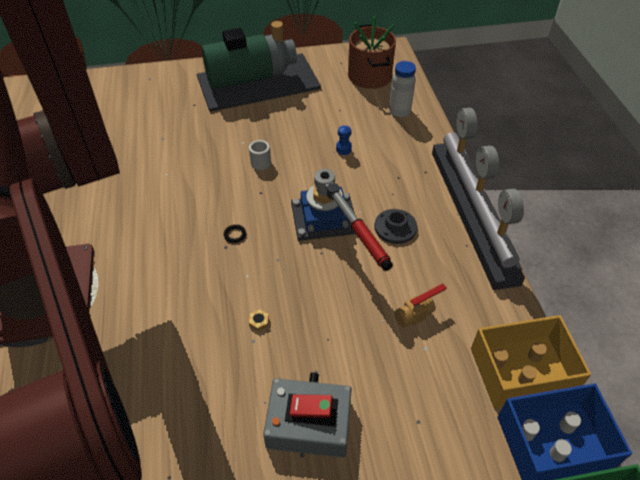

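The scene view shows the wrench head at about (348,275) and the red grip from (242,232) to (288,250). The side view has the head at (325,181), the grip from (357,222) to (388,265) and the green dot at (324,405).

```bash
python3 - <<'E'
from h import *
np.set_printoptions(precision=4,suppress=True)
cs={n:vision.capture(n) for n in("scene","side")}
for n,box in (("scene",(170,160,230,160)),("side",(230,160,190,270))):
    x,y,w,h=box; s=3 if n=="scene" else 2.2
    cv2.imwrite(f"pics/{n}1.png",cv2.resize(cs[n]["color"][y:y+h,x:x+w,::-1],None,fx=s,fy=s,interpolation=cv2.INTER_CUBIC))
C=[cs["scene"],cs["side"]]
# red masks
for n,(x0,x1,y0,y1) in (("scene",(230,300,222,260)),("side",(345,395,210,272))):
    im=cs[n]["color"].astype(int); m=(im[...,0]>100)&(im[...,1]<70)&(im[...,2]<70)
    ys,xs=np.nonzero(m[y0:y1,x0:x1]); p=np.c_[xs+x0,ys+y0].astype(float); mu=p.mean(0)
    d=np.linalg.svd(p-mu,full_matrices=False)[2][0]; t=(p-mu)@d
    print(n,mu,d,t.min(),t.max(),onplane(cs[n],mu,.116))
    for tt in(t.min(),t.max()): print("   end",onplane(cs[n],mu+d*tt,.116))
for uvs in ([(348,275),(325,181)],[(264,241),(371,242)],[(262,187),(324,405)]): print(tri(C,uvs))
for n,uv in (("scene",(348,275)),("side",(325,181))): print(onplane(cs[n],uv,.13))
E
```

```text
scene [259.455 242.455] [0.9027 0.4304] -23.393556912768112 27.08233598032021 [ 0.6432 -0.0821  0.116 ]
   end [ 0.6566 -0.1342  0.116 ]
   end [ 0.6288 -0.0255  0.116 ]
side [369.6537 239.5584] [0.5851 0.8109] -23.038955918567577 23.93461882397226 [ 0.6373 -0.0754  0.116 ]
   end [ 0.623  -0.0266  0.116 ]
   end [ 0.6514 -0.1234  0.116 ]
[0.5826 0.0879 0.1179]
[ 0.6365 -0.081   0.1168]
[ 0.488  -0.3469  0.0728]
[0.5911 0.1006 0.13  ]
[0.5823 0.0738 0.13  ]
```

View pics/scene1.png

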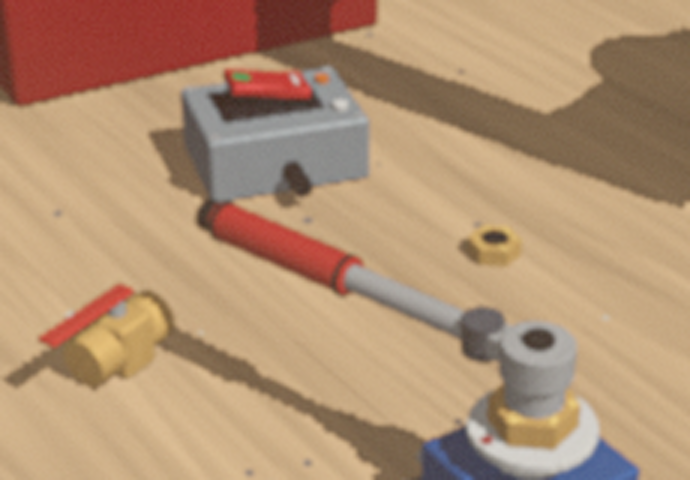

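View pics/side1.png

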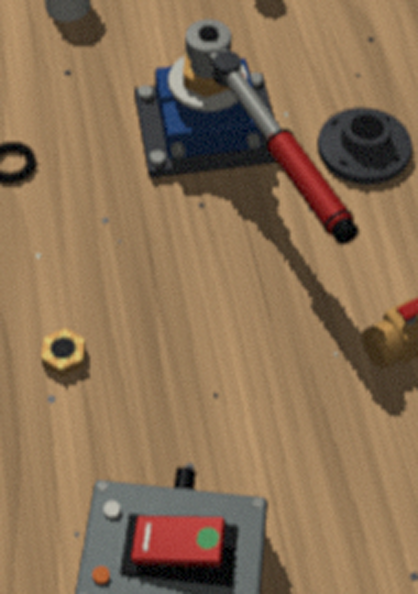

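The crops show the head's hole at scene (349.3,273.3) and side (324.5,175). Mid grip is at scene (265.4,242.8) and side (371.5,243), and the green dot at scene (250.7,185.3) and side (324,404.5).

```bash
cat >> h.py <<'E'
def rows(p,yawx):
    """tool-frame shift (fraction) and z turn (fraction) to reach TCP p, tool down, tool x at yaw (rad)"""
    o=manip.get_obs(); R=np.array(o["ee_rot"]); s=R.T@(np.array(p)-np.array(o["tcp_pos"]))/.5
    T=np.array([[np.cos(yawx),np.sin(yawx),0],[np.sin(yawx),-np.cos(yawx),0],[0,0,-1]])
    rv=cv2.Rodrigues(R.T@T)[0].ravel()/(2*np.pi)
    print("shift",np.round(s,4),"turn",np.round(rv,4))
E
python3 - <<'E'
from h import *
np.set_printoptions(precision=4,suppress=True)
cs={n:vision.capture(n) for n in("scene","side")}
C=[cs["scene"],cs["side"]]
for uvs in ([(349.3,273.3),(324.5,175)],[(265.4,242.8),(371.5,243)],[(250.7,185.3),(324,404.5)]): print(tri(C,uvs))
g=tri(C,[(265.4,242.8),(371.5,243)]);h=tri(C,[(349.3,273.3),(324.5,175)])
d=(g-h)[:2];print(np.linalg.norm(d),np.arctan2(d[1],d[0]))
rows([g[0],g[1],.22],np.arctan2(-d[1],-d[0]))
E
```

```text
[0.5843 0.0947 0.1266]
[ 0.6364 -0.0797  0.1132]
[ 0.4986 -0.3555  0.0791]
0.1820433774519609 -1.2807932832873443
shift [ 1.0919 -0.5769 -0.0441] turn [ 0.     -0.     -0.2281]
```

```bash
python3 -m handwheel '[[0.437,-0.231,-0.1,0,0,-0.1,0.45],[0.437,-0.231,-0.1,0,0,-0.1,0.45],[0.437,-0.231,-0.1,0,0,-0.1,0.45],[0.437,-0.231,-0.1,0,0,-0.1,0.45],[0.437,-0.231,-0.1,0,0,-0.1,0.45]]'; python3 -c "
from h import *
rows([.6364,-.0797,.22],1.861)"
```

```text
clock: 2.0
tcp_pos: [0.4097, -0.373, 0.2481]
ee_rot: [[0.489, 0.873, 0.0], [0.873, -0.489, -0.0], [-0.0, 0.0, -1.0]]
ft_force: [1.4, -0.4, 0.5]
grip_width: 0.635
gripper_force: 0.0
shift [0.7333 0.1089 0.0561] turn [ 1.000e-04  1.000e-04 -1.274e-01]
```

```bash
python3 -m handwheel '[[0.733,0.109,0.056,0,0,-0.1274,0.45],[0.733,0.109,0.056,0,0,-0.1274,0.45],[0.733,0.109,0.056,0,0,-0.1274,0.45],[0.733,0.109,0.056,0,0,-0.1274,0.45],[0.733,0.109,0.056,0,0,-0.1274,0.45]]'; python3 -c "
from h import *
rows([.6364,-.0797,.22],1.861)"
```

```text
clock: 2.5
tcp_pos: [0.5633, -0.1762, 0.2289]
ee_rot: [[-0.239, 0.971, 0.001], [0.971, 0.239, -0.0], [-0.001, 0.001, -1.0]]
ft_force: [0.1, -0.5, -0.2]
grip_width: 0.551
gripper_force: 0.0
shift [0.1524 0.1882 0.0177] turn [ 0.0001  0.0001 -0.0077]
```

```bash
python3 -m handwheel '[[0.152,0.188,0.018,0,0,-0.0077,0.45],[0.152,0.188,0.018,0,0,-0.0077,0.45],[0.152,0.188,0.018,0,0,-0.0077,0.45],[0.152,0.188,0.018,0,0,-0.0077,0.45]]'; python3 - <<'E'
from h import *
c=vision.capture("wrist"); save(c,"w1")
for t in("wrench_grip","wrench_head","click_joint"):
    r=find_in(t,"wrist")
    if r: print(t,r[0],onplane(c,r[0]["uv"],.116))
print(proj(c,[.6364,-.0797,.116]),proj(c,[.5843,.0947,.127]))
rows([.6364,-.0797,.097],1.861)
E
```

```text
clock: 2.9
tcp_pos: [0.6369, -0.079, 0.2188]
ee_rot: [[-0.284, 0.959, -0.001], [0.959, 0.284, 0.001], [0.001, -0.0, -1.0]]
ft_force: [-0.3, 0.2, 0.0]
grip_width: 0.549
gripper_force: 0.0
wrench_grip {'uv': [312.6, 178.1], 'conf': 0.97} [ 0.62197412 -0.03279791  0.116     ]
wrench_head {'uv': [312.2, 133.7], 'conf': 0.7} [0.61166791 0.00110608 0.116     ]
click_joint {'uv': [313.5, 133.8], 'conf': 0.62} [0.61270011 0.00133128 0.116     ]
[313.29722306 235.04641621] [312.23200518 -12.28418527]
shift [0.0065 0.0041 0.2456] turn [-0.      0.0001 -0.0012]
```

View pics/w1.png

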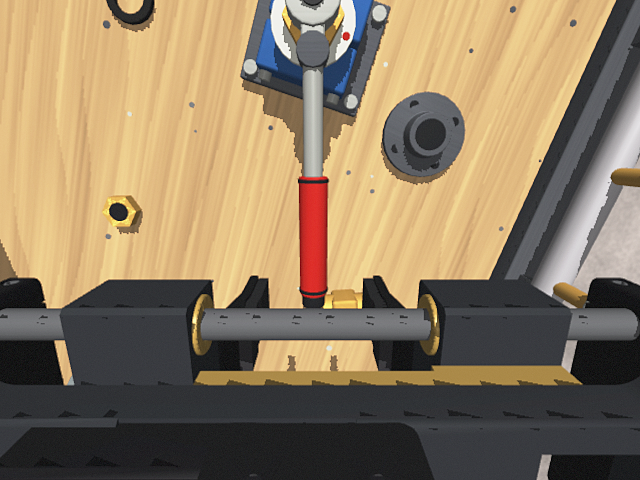

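The wrist view has the red grip at column 313, rows 178 to 295, lined up between the fingers. The predicted mid grip at (313,235) agrees with this, so I descend astride it.

```bash
python3 -m handwheel '[[0.005,0.002,0.08,0,0,-0.001,0.45],[0.005,0.002,0.16,0,0,-0.001,0.45],[0.005,0.002,0.22,0,0,-0.001,0.45],[0.005,0.002,0.246,0,0,-0.001,0.45],[0.005,0.002,0.246,0,0,-0.001,0.45]]'; cat > arc.py <<'E'
# print force across the handle & tool-frame step for a clockwise turn about the nut from the present pose
from h import *
import sys
N=np.array([.5843,.0947]); o=manip.get_obs(); p=np.array(o["tcp_pos"])[:2]; R=np.array(o["ee_rot"])
f=np.array(o["ft_force"]); r=p-N; a=np.arctan2(r[1],r[0])
t=np.array([r[1],-r[0]])/np.linalg.norm(r)
F=-f[:2]@t; print("t%.1f ang %.4f yaw %.4f r %.4f z %.4f push %.1f rad %.1f fz %.1f w %.3f g %.1f"%(o["clock"],a,np.arctan2(R[1,0],R[0,0])-np.pi,np.linalg.norm(r),o["tcp_pos"][2],F,-f[:2]@r/np.linalg.norm(r),f[2],o["grip_width"],o["gripper_force"]))
if len(sys.argv)>2:
    for k in sys.argv[2:]:
        b=a-float(k); q=N+.18*np.array([np.cos(b),np.sin(b)]); rows([*q,.097],b+np.pi)
elif len(sys.argv)>1 and F>float(sys.argv[1]): print("LIMIT"); sys.exit(1)
E
python3 arc.py 0 .1 .2 .3
```

```text
clock: 3.6
tcp_pos: [0.6343, -0.0804, 0.0948]
ee_rot: [[-0.284, 0.959, -0.004], [0.959, 0.284, 0.001], [0.002, -0.003, -1.0]]
ft_force: [0.1, -0.2, -0.6]
grip_width: 0.548
gripper_force: 0.0
t3.6 ang -1.2928 yaw -1.2825 r 0.1820 z 0.0948 push 0.1 rad -0.2 fz -0.6 w 0.548 g 0.0
shift [ 0.0063 -0.0359 -0.0043] turn [-0.0006 -0.0003  0.0176]
shift [ 0.012  -0.0714 -0.0042] turn [-0.0006 -0.0002  0.0335]
shift [ 0.0213 -0.1062 -0.0041] turn [-0.0006 -0.0002  0.0494]
```

```bash
python3 -m handwheel '[[0.001,-0.011,-0.004,0,0,0.005,0.45],[0.003,-0.022,-0.004,0,0,0.01,0.45],[0.005,-0.033,-0.004,0,0,0.015,0.45],[0.007,-0.044,-0.004,0,0,0.02,0.45],[0.009,-0.054,-0.004,0,0,0.0255,0.45]]'; python3 arc.py 0 .05 .1 .2
```

```text
clock: 4.1
tcp_pos: [0.6109, -0.0831, 0.1011]
ee_rot: [[-0.127, 0.992, 0.006], [0.992, 0.127, -0.001], [-0.002, 0.006, -1.0]]
ft_force: [2.9, 0.2, 4.4]
grip_width: 0.547
gripper_force: 2.3
t4.1 ang -1.4225 yaw -1.4438 r 0.1798 z 0.1011 push 2.9 rad -0.2 fz 4.4 w 0.547 g 2.3
shift [-0.0003 -0.018   0.008 ] turn [0.0009 0.0002 0.0046]
shift [ 0.0007 -0.036   0.0079] turn [0.0009 0.0002 0.0125]
shift [ 0.0053 -0.0717  0.0077] turn [0.0009 0.0002 0.0284]
```

```bash
python3 -m handwheel '[[0.0,-0.009,0.002,0,0,0.0025,0.45],[0.0,-0.018,0.002,0,0,0.005,0.45],[0.0,-0.027,0.002,0,0,0.0075,0.45],[0.001,-0.036,0.002,0,0,0.011,0.45],[0.001,-0.036,0.002,0,0,0.0125,0.45]]'; python3 arc.py 0 .02 .05 .1
```

```text
clock: 4.6
tcp_pos: [0.5896, -0.0846, 0.0971]
ee_rot: [[-0.05, 0.999, -0.002], [0.999, 0.05, 0.0], [0.0, -0.002, -1.0]]
ft_force: [-0.2, -0.2, 0.4]
grip_width: 0.548
gripper_force: 0.0
t4.6 ang -1.5410 yaw -1.5210 r 0.1793 z 0.0971 push -0.2 rad -0.2 fz 0.4 w 0.548 g 0.0
shift [-0.0011 -0.0072  0.0001] turn [-0.0003 -0.0001  0.0064]
shift [-0.0005 -0.018   0.0002] turn [-0.0003 -0.0001  0.0111]
shift [ 0.0012 -0.0359  0.0002] turn [-0.0003 -0.0001  0.0191]
```

```bash
C='[[0,-0.002,0,0,0,0.0009,0.45]]'; 
python3 -m handwheel '[[0,-0.002,0,0,0,0.0009,0.45],[0,-0.004,0,0,0,0.0018,0.45],[0,-0.006,0,0,0,0.0027,0.45],[0,-0.008,0,0,0,0.0036,0.45],[0,-0.01,0,0,0,0.0044,0.45]]' >/dev/null && python3 arc.py 9 && python3 -m handwheel '[[0,-0.002,0,0,0,0.0009,0.45],[0,-0.004,0,0,0,0.0018,0.45],[0,-0.006,0,0,0,0.0027,0.45],[0,-0.008,0,0,0,0.0036,0.45],[0,-0.01,0,0,0,0.0044,0.45]]' >/dev/null && python3 arc.py 9 && python3 -m handwheel '[[0,-0.002,0,0,0,0.0009,0.45],[0,-0.004,0,0,0,0.0018,0.45],[0,-0.006,0,0,0,0.0027,0.45],[0,-0.008,0,0,0,0.0036,0.45],[0,-0.01,0,0,0,0.0044,0.45]]' >/dev/null && python3 arc.py 9; python3 arc.py 0 .02 .05
```

```text
t5.1 ang -1.5615 yaw -1.5476 r 0.1797 z 0.0976 push -0.5 rad -0.3 fz 0.0 w 0.550 g 0.0
t5.6 ang -1.5892 yaw -1.5753 r 0.1799 z 0.0977 push 0.8 rad 0.0 fz 1.0 w 0.546 g 0.0
t6.1 ang -1.6171 yaw -1.6030 r 0.1800 z 0.0977 push -0.5 rad -0.1 fz 0.2 w 0.552 g 0.0
t6.1 ang -1.6171 yaw -1.6030 r 0.1800 z 0.0977 push -0.5 rad -0.1 fz 0.2 w 0.552 g 0.0
shift [ 0.0002 -0.0072  0.0013] turn [-0.      0.      0.0054]
shift [ 0.0007 -0.018   0.0013] turn [-0.      0.      0.0102]
```

```bash
python3 - <<'E'
from h import *
c=vision.capture("wrist"); s=vision.capture("side"); 
a=c["color"][:,:,::-1]; b=cv2.resize(s["color"][150:300,240:440,::-1],(640,480))
cv2.imwrite("pics/m1.png",cv2.resize(np.hstack([a,b]),(800,300)))
E
```

```text
(no output)
```

View pics/m1.png

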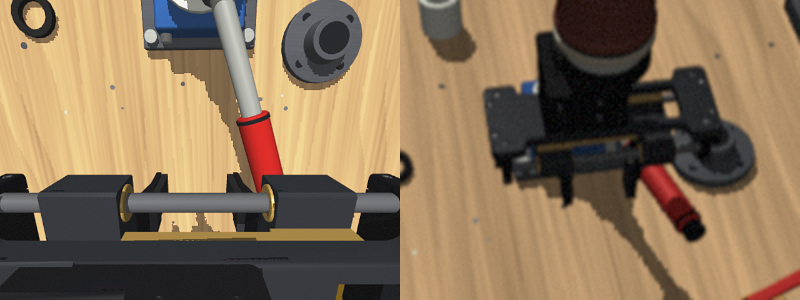

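The handle now lies outside the right finger. Its end is still near side (386,264), so the wrench seems not to have moved. I'll measure that and take a closer look.

```bash
python3 - <<'E'
from h import *
np.set_printoptions(precision=4,suppress=True)
o=manip.get_obs(); p=np.array(o["tcp_pos"]);R=np.array(o["ee_rot"])
c={n:vision.capture(n) for n in("wrist","scene","side")}
for n in c: print(n,"tcp",proj(c[n],p),"tips",proj(c[n],p+R[:,1]*.024),proj(c[n],p-R[:,1]*.024),"grip0",proj(c[n],[.6364,-.0797,.116]))
im=c["wrist"]["color"].astype(int); m=(im[...,0]>100)&(im[...,1]<70)&(im[...,2]<70); m[310:]=0
ys,xs=np.nonzero(m); P=np.c_[xs,ys].astype(float); mu=P.mean(0); d=np.linalg.svd(P-mu,full_matrices=False)[2][0]; t=(P-mu)@d
e=[onplane(c["wrist"],mu+d*k,.116)[:2] for k in(t.min(),t.max())]; v=e[1]-e[0]; print(e,np.arctan2(v[1],v[0]))
a=cv2.resize(c["scene"]["color"][130:350,200:420,::-1],(400,400)); b=cv2.resize(c["side"]["color"][150:310,270:430,::-1],(400,400))
cv2.imwrite("pics/m2.png",np.hstack([a,b]))
E
```

```text
wrist tcp [312.944  276.2964] tips [354.0476 276.2892] [271.8339 276.3036] grip0 [427.2429 275.5066]
scene tcp [289.1522 238.914 ] tips [278.402  242.6751] [299.6448 235.2431] grip0 [263.3951 241.8685]
side tcp [337.4709 254.5841] tips [350.4059 253.0885] [324.4822 256.0859] grip0 [369.73   241.4172]
[array([ 0.6231, -0.0296]), array([ 0.639 , -0.0962])] -1.3360676273882932
```

View pics/m2.png

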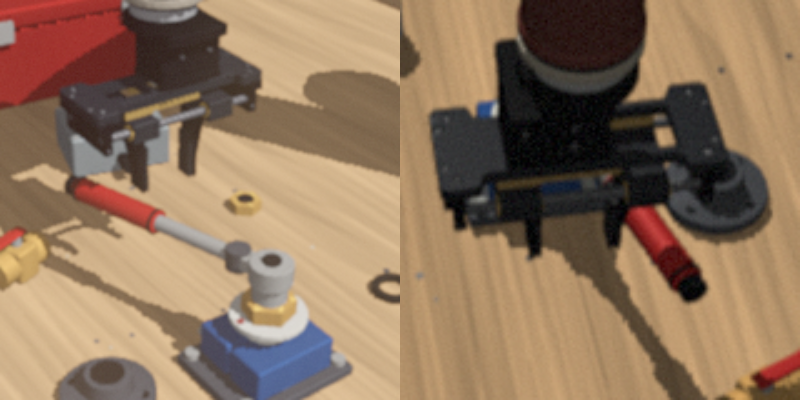

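```bash
python3 - <<'E'
from h import *
np.set_printoptions(precision=4,suppress=True)
o=manip.get_obs(); print(np.array(o["tcp_pos"]))
c={n:vision.capture(n) for n in("scene","side")}; C=[c["scene"],c["side"]]
print(tri(C,[(278,233),(354.8,248)]),tri(C,[(305.6,223.5),(324.8,252)]))
print(tri(C,[(278-3,233),(354.8,248)]))
W=vision.capture("wrist"); cv2.imwrite("pics/w3.png",W["color"][240:400,180:460,::-1].repeat(2,0).repeat(2,1))
E
```

```text
[ 0.5761 -0.0851  0.0977]
[ 0.6029 -0.0889  0.1175] [ 0.5452 -0.0865  0.1182]
[ 0.605  -0.0908  0.1179]
```

View pics/w3.png

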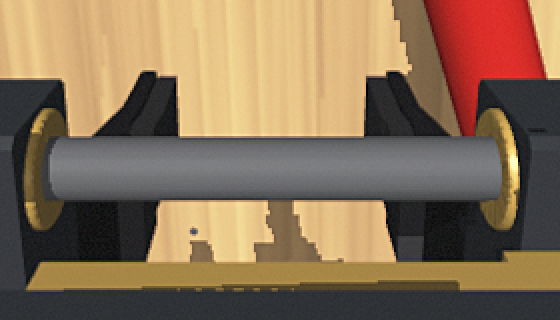

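The fingertips triangulate to z of about 0.118 in both views, while the reported TCP is 0.098. The tips are therefore really about 20 mm higher than reported, and they rode over the bar. I'll lift, return over the grip and go lower.

```bash
python3 -m handwheel '[[0,0,-0.06,0,0,0,0.45],[0,0,-0.12,0,0,0,0.45],[0,0,-0.12,0,0,0,0.45]]'; python3 -c "
from h import *
print(manip.hold_point_z,[a for a in dir(manip) if a[0]!='_'])
rows([.6364,-.0797,.157],1.861)"
```

```text
clock: 6.8
tcp_pos: [0.5793, -0.086, 0.1629]
ee_rot: [[0.032, 0.999, 0.008], [0.999, -0.032, -0.002], [-0.002, 0.008, -1.0]]
ft_force: [0.3, 0.0, 0.3]
grip_width: 0.549
gripper_force: 0.0
0.0187 ['MotionError', 'get_obs', 'hold_point_z']
shift [0.0162 0.1137 0.0127] turn [ 0.0012  0.0005 -0.0512]
```

```bash
python3 -m handwheel '[[0.008,0.06,0,0,0,-0.02,0.45],[0.016,0.1137,0,0,0,-0.04,0.45],[0.016,0.1137,0,0,0,-0.0512,0.45],[0.016,0.1137,0,0,0,-0.0512,0.45],[0.016,0.1137,0,0,0,-0.0512,0.45]]';python3 - <<'E'
from h import *
rows([.6364,-.0797,.075],1.861)
o=manip.get_obs(); p=np.array(o["tcp_pos"]);R=np.array(o["ee_rot"]); c={n:vision.capture(n) for n in("scene","side")}
for n in c: print(n,"tcp",proj(c[n],p),"tcp+20",proj(c[n],p+[0,0,.02]))
for n in c:
    u=proj(c[n],p+[0,0,.02]).astype(int); cv2.imwrite(f"pics/q_{n}.png",cv2.resize(c[n]["color"][u[1]-50:u[1]+50,u[0]-50:u[0]+50,::-1],(400,400)))
cv2.imwrite("pics/m4.png",np.hstack([cv2.imread("pics/q_scene.png"),cv2.imread("pics/q_side.png")]))
E
```

```text
clock: 7.3
tcp_pos: [0.6326, -0.0788, 0.157]
ee_rot: [[-0.284, 0.959, -0.001], [0.959, 0.284, 0.0], [0.001, -0.001, -1.0]]
ft_force: [-0.5, -0.4, 0.4]
grip_width: 0.55
gripper_force: 0.0
shift [-0.0039  0.0069  0.1639] turn [-0.0002 -0.0001 -0.0003]
scene tcp [264.77075432 221.82851704] tcp+20 [264.4431205  211.90648523]
side tcp [369.10523868 226.58251082] tcp+20 [369.8730764  219.05447619]
```

View pics/m4.png

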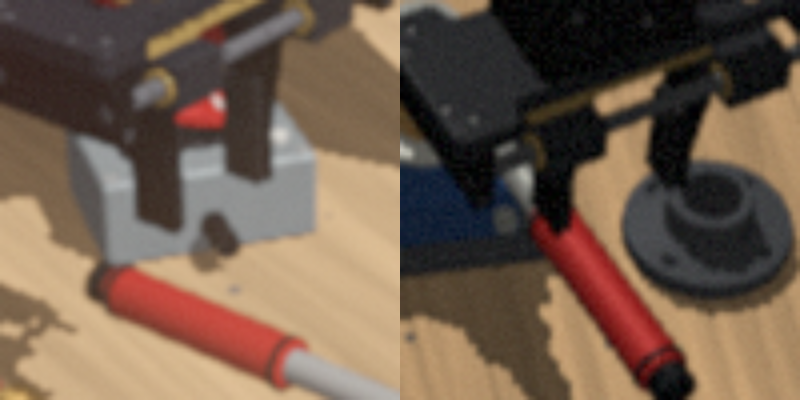

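The tips match the TCP + 20 mm projection in both crops, which confirms the offset. I descend to a reported z of about 0.068.

```bash
python3 -m handwheel '[[-0.004,0.006,0.05,0,0,0,0.45],[-0.004,0.006,0.1,0,0,0,0.45],[-0.004,0.006,0.15,0,0,0,0.45],[-0.004,0.006,0.178,0,0,0,0.45],[-0.004,0.006,0.178,0,0,0,0.45]]'; python3 -m handwheel '[[0,-0.003,0,0,0,0.0009,0.45],[0,-0.006,0,0,0,0.0018,0.45],[0,-0.009,0,0,0,0.0027,0.45],[0,-0.012,0,0,0,0.0036,0.45],[0,-0.015,0,0,0,0.0044,0.45]]' >/dev/null && python3 arc.py 9 && python3 -m handwheel '[[0,-0.002,0,0,0,0.0009,0.45],[0,-0.004,0,0,0,0.0018,0.45],[0,-0.006,0,0,0,0.0027,0.45],[0,-0.008,0,0,0,0.0036,0.45],[0,-0.01,0,0,0,0.0044,0.45]]' >/dev/null && python3 arc.py 9 && python3 -m handwheel '[[0,-0.002,0,0,0,0.0009,0.45],[0,-0.004,0,0,0,0.0018,0.45],[0,-0.006,0,0,0,0.0027,0.45],[0,-0.008,0,0,0,0.0036,0.45],[0,-0.01,0,0,0,0.0044,0.45]]' >/dev/null && python3 arc.py 9; python3 arc.py 0 .02 .05
```

```text
clock: 7.9
tcp_pos: [0.6344, -0.0796, 0.0661]
ee_rot: [[-0.285, 0.958, -0.005], [0.958, 0.285, 0.001], [0.002, -0.004, -1.0]]
ft_force: [0.9, 0.3, -0.1]
grip_width: 0.546
gripper_force: 0.0
t8.4 ang -1.3200 yaw -1.3090 r 0.1827 z 0.0693 push -0.2 rad -0.0 fz 0.3 w 0.549 g 0.0
t8.9 ang -1.3489 yaw -1.3366 r 0.1826 z 0.0686 push 0.2 rad -0.6 fz -0.6 w 0.549 g 0.4
t9.4 ang -1.3679 yaw -1.3639 r 0.1823 z 0.0691 push 6.0 rad 2.0 fz -1.8 w 0.552 g 2.9
t9.4 ang -1.3679 yaw -1.3639 r 0.1823 z 0.0691 push 6.0 rad 2.0 fz -1.8 w 0.552 g 2.9
shift [ 0.0048 -0.007  -0.0557] turn [ 0.0005 -0.      0.0038]
shift [ 0.0052 -0.0178 -0.0558] turn [ 0.0005 -0.      0.0086]
```

```bash

python3 -m handwheel '[[0,-0.002,0,0,0,0.0009,0.45],[0,-0.004,0,0,0,0.0018,0.45],[0,-0.006,0,0,0,0.0027,0.45],[0,-0.008,0,0,0,0.0036,0.45],[0,-0.01,0,0,0,0.0044,0.45]]' >/dev/null && python3 arc.py 9 && python3 -m handwheel '[[0,-0.002,0,0,0,0.0009,0.45],[0,-0.004,0,0,0,0.0018,0.45],[0,-0.006,0,0,0,0.0027,0.45],[0,-0.008,0,0,0,0.0036,0.45],[0,-0.01,0,0,0,0.0044,0.45]]' >/dev/null && python3 arc.py 9 && python3 -m handwheel '[[0,-0.002,0,0,0,0.0009,0.45],[0,-0.004,0,0,0,0.0018,0.45],[0,-0.006,0,0,0,0.0027,0.45],[0,-0.008,0,0,0,0.0036,0.45],[0,-0.01,0,0,0,0.0044,0.45]]' >/dev/null && python3 arc.py 9 && python3 -m handwheel '[[0,-0.002,0,0,0,0.0009,0.45],[0,-0.004,0,0,0,0.0018,0.45],[0,-0.006,0,0,0,0.0027,0.45],[0,-0.008,0,0,0,0.0036,0.45],[0,-0.01,0,0,0,0.0044,0.45]]' >/dev/null && python3 arc.py 9; python3 arc.py 0 .05
```

```text
t9.9 ang -1.3953 yaw -1.3915 r 0.1824 z 0.0691 push 7.0 rad 2.3 fz -1.3 w 0.549 g 2.9
t10.4 ang -1.4229 yaw -1.4192 r 0.1824 z 0.0691 push 6.2 rad 2.7 fz -1.3 w 0.551 g 2.9
t10.9 ang -1.4504 yaw -1.4468 r 0.1825 z 0.0691 push 6.1 rad 3.7 fz -2.7 w 0.548 g 2.9
t11.4 ang -1.4778 yaw -1.4745 r 0.1826 z 0.0691 push 6.2 rad 2.2 fz -1.4 w 0.546 g 2.8
t11.4 ang -1.4778 yaw -1.4745 r 0.1826 z 0.0691 push 6.2 rad 2.2 fz -1.4 w 0.546 g 2.8
shift [ 0.0057 -0.0178 -0.0559] turn [ 0.0005 -0.0001  0.0085]
```

```bash

python3 -m handwheel '[[0,-0.002,0,0,0,0.0009,0.45],[0,-0.004,0,0,0,0.0018,0.45],[0,-0.006,0,0,0,0.0027,0.45],[0,-0.008,0,0,0,0.0036,0.45],[0,-0.01,0,0,0,0.0044,0.45]]' >/dev/null && python3 arc.py 9 && python3 -m handwheel '[[0,-0.002,0,0,0,0.0009,0.45],[0,-0.004,0,0,0,0.0018,0.45],[0,-0.006,0,0,0,0.0027,0.45],[0,-0.008,0,0,0,0.0036,0.45],[0,-0.01,0,0,0,0.0044,0.45]]' >/dev/null && python3 arc.py 9 && python3 -m handwheel '[[0,-0.002,0,0,0,0.0009,0.45],[0,-0.004,0,0,0,0.0018,0.45],[0,-0.006,0,0,0,0.0027,0.45],[0,-0.008,0,0,0,0.0036,0.45],[0,-0.01,0,0,0,0.0044,0.45]]' >/dev/null && python3 arc.py 9 && python3 -m handwheel '[[0,-0.002,0,0,0,0.0009,0.45],[0,-0.004,0,0,0,0.0018,0.45],[0,-0.006,0,0,0,0.0027,0.45],[0,-0.008,0,0,0,0.0036,0.45],[0,-0.01,0,0,0,0.0044,0.45]]' >/dev/null && python3 arc.py 9 && python3 -m handwheel '[[0,-0.002,0,0,0,0.0009,0.45],[0,-0.004,0,0,0,0.0018,0.45],[0,-0.006,0,0,0,0.0027,0.45],[0,-0.008,0,0,0,0.0036,0.45]]' >/dev/null && python3 arc.py 9
```

```text
t11.9 ang -1.5052 yaw -1.5021 r 0.1826 z 0.0690 push 5.1 rad 3.4 fz -2.8 w 0.551 g 2.8
t12.4 ang -1.5325 yaw -1.5297 r 0.1826 z 0.0690 push 5.7 rad 4.0 fz -2.7 w 0.552 g 2.8
t12.9 ang -1.5599 yaw -1.5574 r 0.1826 z 0.0690 push 5.3 rad 4.4 fz -2.1 w 0.553 g 2.8
t13.4 ang -1.5872 yaw -1.5849 r 0.1827 z 0.0690 push 4.9 rad 3.6 fz -1.0 w 0.555 g 2.8
t13.8 ang -1.6089 yaw -1.6076 r 0.1827 z 0.0690 push 4.2 rad 4.1 fz -1.4 w 0.556 g 2.8
```

```bash
cat > wr.py <<'E'
from h import *
c=vision.capture("wrist"); im=c["color"].astype(int); m=(im[...,0]>100)&(im[...,1]<70)&(im[...,2]<70); m[270:]=0
n,l,st,_=cv2.connectedComponentsWithStats(m.astype(np.uint8)); k=1+np.argmax(st[1:,4]); ys,xs=np.nonzero(l==k)
P=np.c_[xs,ys].astype(float); mu=P.mean(0); d=np.linalg.svd(P-mu,full_matrices=False)[2][0]; t=(P-mu)@d
if d[1]<0: d=-d; t=-t
e=[onplane(c,mu+d*k,.116)[:2] for k in(t.min(),t.max())]; v=e[1]-e[0]; a=np.arctan2(v[1],v[0])
q=e[0]; inner=q-.1275*v/np.linalg.norm(v)
print("handle yaw %.4f"%a,"grip inner end",q.round(4),"implied nut",inner.round(4))
E
python3 wr.py; python3 arc.py; python3 -c "
from h import *
o=manip.get_obs();print(o['ft_force'],o['torque'])"
```

```text
handle yaw -0.1708 grip inner end [ 0.5751 -0.0526] implied nut [ 0.4495 -0.031 ]
t13.8 ang -1.6099 yaw -1.6079 r 0.1828 z 0.0690 push 5.1 rad 4.6 fz -2.5 w 0.551 g 2.7
[ 5.28596288  4.36496788 -2.52984763] [ 0.6821282  -0.9338121   0.12736264]
```

```bash
python3 - <<'E'
from h import *
np.set_printoptions(precision=4,suppress=True)
c=vision.capture("wrist"); im=c["color"].astype(int); m=(im[...,0]>90)&(im[...,1]<70)&(im[...,2]<70)
for r in range(0,330,15):
    xs=np.nonzero(m[r])[0]; 
    if len(xs): print(r,xs.min(),xs.max(),len(xs),onplane(c,((xs.min()+xs.max())/2,r),.116)[:2])
g=(abs(im-im.mean(2,keepdims=True)).max(2)<12)&(im.mean(2)>100)
for r in range(0,180,20):
    xs=np.nonzero(g[r,200:480])[0]+200
    if len(xs): print("grey",r,xs.min(),xs.max(),len(xs),np.median(xs),onplane(c,(np.median(xs),r),.116)[:2])
for t in("wrench_grip","wrench_head","click_joint","pipe_mark"):
    r=find_in(t,"wrist"); print(t,[(x["uv"],round(x["conf"],2),onplane(c,x["uv"],.116)[:2]) for x in r[:2]])
E
```

```text
195 355 356 2 [ 0.5968 -0.0356]
225 308 366 59 [ 0.589  -0.0478]
240 309 366 58 [ 0.589  -0.0543]
255 310 367 58 [ 0.5893 -0.061 ]
270 311 367 57 [ 0.5894 -0.0678]
285 312 367 56 [ 0.5895 -0.0748]
300 313 368 56 [ 0.5898 -0.082 ]
grey 0 214 415 65 319.0 [0.5842 0.0344]
grey 20 216 412 62 319.5 [0.5842 0.0281]
grey 40 216 479 109 327.0 [0.5867 0.0216]
grey 60 222 479 59 329.0 [0.5873 0.0149]
grey 80 309 349 41 329.0 [0.5871 0.0081]
grey 100 310 350 41 330.0 [0.5873 0.0011]
grey 120 312 351 40 331.5 [ 0.5877 -0.0062]
grey 140 313 351 39 332.0 [ 0.5877 -0.0136]
grey 160 314 352 39 333.0 [ 0.5879 -0.0213]
wrench_grip [([336.1, 192.1], 0.74, array([ 0.5889, -0.0341]))]
wrench_head [([333.4, 192.6], 0.71, array([ 0.5878, -0.0342]))]
click_joint [([335.5, 195.5], 0.72, array([ 0.5886, -0.0355]))]
pipe_mark [([337.9, 195.2], 0.62, array([ 0.5896, -0.0354]))]
```

The handle line still passes through the nut estimate. It stands at yaw −1.542, having turned 0.26 rad. I square the tool to it and relieve the radial drag.

```bash

python3 -m handwheel '[[0.002,0,0,0,0,-0.003,0.45],[0.004,0,0,0,0,-0.006,0.45],[0.005,0,0,0,0,-0.009,0.45],[0.005,-0.001,0,0,0,-0.0095,0.45],[0.005,-0.002,0,0,0,-0.0095,0.45]]' >/dev/null && python3 arc.py 9 && python3 -m handwheel '[[0,-0.002,0,0,0,0.0009,0.45],[0,-0.004,0,0,0,0.0018,0.45],[0,-0.006,0,0,0,0.0027,0.45],[0,-0.008,0,0,0,0.0036,0.45]]' >/dev/null && python3 arc.py 9
```

```text
t14.6 ang -1.6138 yaw -1.5476 r 0.1820 z 0.0694 push 6.6 rad -2.9 fz -0.5 w 0.551 g 3.1
t15.0 ang -1.6363 yaw -1.5704 r 0.1821 z 0.0693 push 6.1 rad 0.2 fz -0.5 w 0.548 g 3.1
```

```bash

python3 -m handwheel '[[0,-0.002,0,0,0,0.0009,0.45],[0,-0.004,0,0,0,0.0018,0.45],[0,-0.006,0,0,0,0.0027,0.45],[0.0003,-0.008,0,0,0,0.0036,0.45]]' >/dev/null && python3 arc.py 9 && python3 -m handwheel '[[0,-0.002,0,0,0,0.0009,0.45],[0,-0.004,0,0,0,0.0018,0.45],[0,-0.006,0,0,0,0.0027,0.45],[0.0003,-0.008,0,0,0,0.0036,0.45]]' >/dev/null && python3 arc.py 9 && python3 -m handwheel '[[0,-0.002,0,0,0,0.0009,0.45],[0,-0.004,0,0,0,0.0018,0.45],[0,-0.006,0,0,0,0.0027,0.45],[0.0003,-0.008,0,0,0,0.0036,0.45]]' >/dev/null && python3 arc.py 9 && python3 -m handwheel '[[0,-0.002,0,0,0,0.0009,0.45],[0,-0.004,0,0,0,0.0018,0.45],[0,-0.006,0,0,0,0.0027,0.45],[0.0003,-0.008,0,0,0,0.0036,0.45]]' >/dev/null && python3 arc.py 9 && python3 -m handwheel '[[0,-0.002,0,0,0,0.0009,0.45],[0,-0.004,0,0,0,0.0018,0.45],[0,-0.006,0,0,0,0.0027,0.45],[0.0003,-0.008,0,0,0,0.0036,0.45]]' >/dev/null && python3 arc.py 9 
```

```text
t15.4 ang -1.6587 yaw -1.5930 r 0.1821 z 0.0693 push 6.7 rad -0.4 fz -1.9 w 0.551 g 3.1
t15.8 ang -1.6811 yaw -1.6156 r 0.1821 z 0.0692 push 6.5 rad -1.2 fz -2.5 w 0.553 g 3.1
t16.2 ang -1.7033 yaw -1.6382 r 0.1822 z 0.0692 push 6.2 rad -0.0 fz -1.3 w 0.549 g 3.0
t16.6 ang -1.7255 yaw -1.6607 r 0.1822 z 0.0692 push 6.9 rad 1.1 fz -0.3 w 0.548 g 3.0
t17.0 ang -1.7478 yaw -1.6833 r 0.1823 z 0.0691 push 4.4 rad 1.2 fz -1.6 w 0.552 g 3.0
```

```bash

python3 arc.py 9 && python3 -m handwheel '[[0,-0.002,0,0,0,0.0009,0.45],[0,-0.004,0,0,0,0.0018,0.45],[0,-0.006,0,0,0,0.0027,0.45],[0.0003,-0.008,0,0,0,0.0036,0.45]]' >/dev/null && python3 arc.py 9 && python3 -m handwheel '[[0,-0.002,0,0,0,0.0009,0.45],[0,-0.004,0,0,0,0.0018,0.45],[0,-0.006,0,0,0,0.0027,0.45],[0.0003,-0.008,0,0,0,0.0036,0.45]]' >/dev/null && python3 arc.py 9 && python3 -m handwheel '[[0,-0.002,0,0,0,0.0009,0.45],[0,-0.004,0,0,0,0.0018,0.45],[0,-0.006,0,0,0,0.0027,0.45],[0.0003,-0.008,0,0,0,0.0036,0.45]]' >/dev/null && python3 arc.py 9 && python3 -m handwheel '[[0,-0.002,0,0,0,0.0009,0.45],[0,-0.004,0,0,0,0.0018,0.45],[0,-0.006,0,0,0,0.0027,0.45],[0.0003,-0.008,0,0,0,0.0036,0.45]]' >/dev/null && python3 arc.py 9 && python3 -m handwheel '[[0,-0.002,0,0,0,0.0009,0.45],[0,-0.004,0,0,0,0.0018,0.45],[0,-0.006,0,0,0,0.0027,0.45],[0.0003,-0.008,0,0,0,0.0036,0.45]]' >/dev/null && python3 arc.py 9 
```

```text
t17.0 ang -1.7478 yaw -1.6833 r 0.1823 z 0.0691 push 4.4 rad 1.2 fz -1.6 w 0.552 g 3.0
t17.4 ang -1.7701 yaw -1.7059 r 0.1823 z 0.0691 push 5.1 rad 1.2 fz -1.3 w 0.551 g 3.0
t17.8 ang -1.7921 yaw -1.7284 r 0.1823 z 0.0691 push 6.5 rad 2.7 fz -1.6 w 0.545 g 3.0
t18.2 ang -1.8144 yaw -1.7511 r 0.1823 z 0.0690 push 6.4 rad 4.2 fz -1.3 w 0.553 g 2.9
t18.6 ang -1.8365 yaw -1.7736 r 0.1824 z 0.0690 push 6.3 rad 4.3 fz -1.3 w 0.552 g 2.9
t19.0 ang -1.8586 yaw -1.7963 r 0.1824 z 0.0690 push 5.5 rad 3.2 fz -1.7 w 0.554 g 2.9
```

```bash

python3 -m handwheel '[[0.0005,-0.002,0,0,0,0.0009,0.45],[0.001,-0.004,0,0,0,0.0018,0.45],[0.0015,-0.006,0,0,0,0.0027,0.45],[0.002,-0.008,0,0,0,0.0036,0.45]]' >/dev/null && python3 arc.py 9 && python3 -m handwheel '[[0,-0.002,0,0,0,0.0009,0.45],[0,-0.004,0,0,0,0.0018,0.45],[0,-0.006,0,0,0,0.0027,0.45],[0.0005,-0.008,0,0,0,0.0036,0.45]]' >/dev/null && python3 arc.py 9 && python3 -m handwheel '[[0,-0.002,0,0,0,0.0009,0.45],[0,-0.004,0,0,0,0.0018,0.45],[0,-0.006,0,0,0,0.0027,0.45],[0.0005,-0.008,0,0,0,0.0036,0.45]]' >/dev/null && python3 arc.py 9 && python3 -m handwheel '[[0,-0.002,0,0,0,0.0009,0.45],[0,-0.004,0,0,0,0.0018,0.45],[0,-0.006,0,0,0,0.0027,0.45],[0.0005,-0.008,0,0,0,0.0036,0.45]]' >/dev/null && python3 arc.py 9 && python3 -m handwheel '[[0,-0.002,0,0,0,0.0009,0.45],[0,-0.004,0,0,0,0.0018,0.45],[0,-0.006,0,0,0,0.0027,0.45],[0.0005,-0.008,0,0,0,0.0036,0.45]]' >/dev/null && python3 arc.py 9 
```

```text
t19.4 ang -1.8792 yaw -1.8190 r 0.1823 z 0.0692 push 5.6 rad 0.3 fz -2.1 w 0.552 g 3.0
t19.8 ang -1.9014 yaw -1.8416 r 0.1823 z 0.0691 push 6.1 rad 1.8 fz -1.3 w 0.546 g 3.0
t20.2 ang -1.9235 yaw -1.8642 r 0.1823 z 0.0691 push 6.7 rad 2.4 fz -2.1 w 0.552 g 3.0
t20.6 ang -1.9453 yaw -1.8868 r 0.1823 z 0.0691 push 6.1 rad 2.2 fz -1.6 w 0.552 g 2.9
t21.0 ang -1.9673 yaw -1.9095 r 0.1823 z 0.0691 push 6.2 rad 3.2 fz -1.6 w 0.550 g 2.9
```

```bash

python3 arc.py 9 && python3 -m handwheel '[[0,-0.002,0,0,0,0.0009,0.45],[0,-0.004,0,0,0,0.0018,0.45],[0,-0.006,0,0,0,0.0027,0.45],[0.0005,-0.008,0,0,0,0.0036,0.45]]' >/dev/null && python3 arc.py 9 && python3 -m handwheel '[[0,-0.002,0,0,0,0.0009,0.45],[0,-0.004,0,0,0,0.0018,0.45],[0,-0.006,0,0,0,0.0027,0.45],[0.0005,-0.008,0,0,0,0.0036,0.45]]' >/dev/null && python3 arc.py 9 && python3 -m handwheel '[[0,-0.002,0,0,0,0.0009,0.45],[0,-0.004,0,0,0,0.0018,0.45],[0,-0.006,0,0,0,0.0027,0.45],[0.0005,-0.008,0,0,0,0.0036,0.45]]' >/dev/null && python3 arc.py 9
```

```text
t21.0 ang -1.9673 yaw -1.9095 r 0.1823 z 0.0691 push 6.2 rad 3.2 fz -1.6 w 0.550 g 2.9
t21.4 ang -1.9893 yaw -1.9320 r 0.1823 z 0.0691 push 5.3 rad 1.9 fz -1.8 w 0.550 g 2.9
t21.8 ang -2.0113 yaw -1.9546 r 0.1823 z 0.0691 push 5.9 rad 3.0 fz -1.8 w 0.549 g 2.9
t22.2 ang -2.0329 yaw -1.9773 r 0.1823 z 0.0692 push 6.2 rad 4.7 fz -1.7 w 0.555 g 2.9
```

```bash

python3 -m handwheel '[[0.0005,-0.002,0,0,0,0.0009,0.45],[0.001,-0.004,0,0,0,0.0018,0.45],[0.0015,-0.006,0,0,0,0.0027,0.45]]' >/dev/null && python3 arc.py 9 && python3 -m handwheel '[[0,-0.002,0,0,0,0.0009,0.45],[0,-0.004,0,0,0,0.0018,0.45],[0,-0.006,0,0,0,0.0027,0.45]]' >/dev/null && python3 arc.py 9 && python3 -m handwheel '[[0,-0.002,0,0,0,0.0009,0.45],[0,-0.004,0,0,0,0.0018,0.45],[0,-0.006,0,0,0,0.0027,0.45]]' >/dev/null && python3 arc.py 9 && python3 -m handwheel '[[0,-0.002,0,0,0,0.0009,0.45],[0,-0.004,0,0,0,0.0018,0.45],[0,-0.006,0,0,0,0.0027,0.45]]' >/dev/null && python3 arc.py 9
```

```text
t22.5 ang -2.0487 yaw -1.9943 r 0.1822 z 0.0692 push 6.8 rad 2.0 fz -1.1 w 0.549 g 3.0
t22.8 ang -2.0656 yaw -2.0113 r 0.1823 z 0.0692 push 5.7 rad 2.9 fz -2.5 w 0.549 g 2.9
t23.1 ang -2.0760 yaw -2.0282 r 0.1820 z 0.0696 push 9.6 rad 4.8 fz -2.5 w 0.548 g 4.9
LIMIT
```

The nut went tight at about ang −2.076, with the push rising. Next come small steps to carry the joint about 0.04 rad (5 to 6 mm) past the give.

```bash

python3 -m handwheel '[[0.0005,-0.002,0,0,0,0.0009,0.45],[0.001,-0.004,0,0,0,0.0018,0.45]]' >/dev/null && python3 arc.py 16 && python3 -m handwheel '[[0.0003,-0.002,0,0,0,0.001,0.45],[0.0005,-0.004,0,0,0,0.002,0.45]]' >/dev/null && python3 arc.py 16 
```

```text
t23.3 ang -2.0808 yaw -2.0396 r 0.1817 z 0.0700 push 12.8 rad 3.6 fz -3.8 w 0.554 g 6.3
t23.5 ang -2.0881 yaw -2.0522 r 0.1815 z 0.0703 push 13.6 rad 3.6 fz -4.1 w 0.550 g 6.8
```

```bash

python3 -m handwheel '[[0,-0.002,0,0,0,0.001,0.45],[0,-0.004,0,0,0,0.002,0.45]]' >/dev/null && python3 arc.py 16.5 && python3 -m handwheel '[[0,-0.002,0,0,0,0.001,0.45],[0,-0.004,0,0,0,0.002,0.45]]' >/dev/null && python3 arc.py 16.5 
```

```text
t23.7 ang -2.0987 yaw -2.0648 r 0.1815 z 0.0703 push 13.2 rad 4.5 fz -5.2 w 0.553 g 6.8
t23.9 ang -2.1096 yaw -2.0774 r 0.1815 z 0.0703 push 13.3 rad 5.6 fz -4.8 w 0.555 g 6.9
```

```bash

python3 -m handwheel '[[0,-0.002,0,0,0,0.001,0.45],[0,-0.002,0,0,0,0.001,0.45]]' >/dev/null && python3 arc.py 16.5; python3 - <<'E'
from h import *
c=vision.capture("wrist"); im=c["color"].astype(int); m=(im[...,0]>90)&(im[...,1]<70)&(im[...,2]<70)
P=[]
for r in range(225,300,5):
    xs=np.nonzero(m[r])[0]
    if len(xs)>40: P.append(onplane(c,((xs.min()+xs.max())/2,r),.116)[:2])
P=np.array(P); d=np.linalg.svd(P-P.mean(0))[2][0]; d*=-np.sign(d[1]); a=np.arctan2(d[1],d[0])
N=np.array([.5845,.0947]); print("handle yaw",a,"line offset at nut mm",1e3*np.cross(d,N-P.mean(0)), "at radius",np.linalg.norm(P.mean(0)-N), "bearing",np.arctan2(*(P.mean(0)-N)[::-1]))
E
```

```text
t24.1 ang -2.1162 yaw -2.0835 r 0.1815 z 0.0702 push 13.3 rad 4.7 fz -4.4 w 0.548 g 6.7
handle yaw -2.051025759360928 line offset at nut mm -1.9380609658771752 at radius 0.15656440520604673 bearing -2.0386467613239425<stdin>:8: DeprecationWarning: Arrays of 2-dimensional vectors are deprecated. Use arrays of 3-dimensional vectors instead. (deprecated in NumPy 2.0)
```

The push stayed on the plateau (13.3 N), about 6 mm past the give, and the picture also shows the handle kinked. I open the fingers to let go, then lift.

```bash

python3 -m handwheel '[[0,0,0,0,0,0,0.35],[0,0,0,0,0,0,0.2],[0,0,0,0,0,0,0],[0,0,0,0,0,0,0],[0,0,0,0,0,0,0]]' && python3 -m handwheel '[[0,0.004,-0.04,0,0,0,0],[0,0.008,-0.1,0,0,0,0],[0,0.008,-0.2,0,0,0,0],[0,0.008,-0.28,0,0,0,0],[0,0.008,-0.28,0,0,0,0]]' ; python3 - <<'E'
from h import *
np.set_printoptions(precision=4,suppress=True)
c=vision.capture("wrist"); im=c["color"].astype(int); m=(im[...,0]>90)&(im[...,1]<70)&(im[...,2]<70)
P=[]
for r in range(150,270,5):
    xs=np.nonzero(m[r])[0]
    if 15<len(xs)<60: P.append(onplane(c,((xs.min()+xs.max())/2,r),.116)[:2])
P=np.array(P); d=np.linalg.svd(P-P.mean(0))[2][0]; d*=-np.sign(d[1]); a=np.arctan2(d[1],d[0])
N=np.array([.5845,.0947]); q=P.mean(0)-N; print(len(P),"handle yaw",a,"offset at nut mm",1e3*(d[0]*q[1]-d[1]*q[0]), "bearing",np.arctan2(q[1],q[0]))
# rocker
C=[vision.capture(n) for n in("scene","side")]
for n,k in zip(("scene","side"),C):
    im=k["color"].astype(int); g=(im[...,1]>im[...,0]+40)&(im[...,1]>im[...,2]+40); 
    y0,y1,x0,x1=(170,205,235,290) if n=="scene" else (385,425,285,345)
    ys,xs=np.nonzero(g[y0:y1,x0:x1]); print(n,"green",xs.mean()+x0 if len(xs) else None,ys.mean()+y0 if len(xs) else None,len(xs))
    im=(im[...,0]>120)&(im[...,1]<70); ys,xs=np.nonzero(im[y0:y1,x0:x1]); print("red",len(xs),xs.mean()+x0,ys.mean()+y0)
G=tri(C,[(250.7,185.3),(324,404.5)]); print(G,[onplane(k,u,.081) for k,u in zip(C,[(250.7,185.3),(324,404.5)])])
E
```

```text
clock: 24.65
tcp_pos: [0.4852, -0.0593, 0.0683]
ee_rot: [[0.491, 0.871, -0.002], [0.871, -0.491, 0.001], [-0.001, -0.002, -1.0]]
ft_force: [-0.2, 0.3, 0.1]
grip_width: 0.921
gripper_force: 0.0
clock: 25.15
tcp_pos: [0.4928, -0.0624, 0.2153]
ee_rot: [[0.491, 0.871, 0.009], [0.871, -0.491, -0.003], [0.002, 0.01, -1.0]]
ft_force: [0.8, -0.9, 0.6]
grip_width: 0.999
gripper_force: 0.0
18 handle yaw -0.07924091597963123 offset at nut mm -184.3103167758756 bearing -1.6836660203640699
scene green 250.5 185.0 2
red 111 259.85585585585585 188.6216216216216
side green 323.6666666666667 402.2857142857143 21
red 218 303.07798165137615 404.0321100917431
[ 0.4986 -0.3555  0.0791] [array([ 0.4986, -0.3516,  0.081 ]), array([ 0.5001, -0.3574,  0.081 ])]
```

```bash
python3 - <<'E'
from h import *
np.set_printoptions(precision=4,suppress=True)
k=vision.capture("scene")
for u in [(168,186),(296,155)]: print("toolbox front",onplane(k,u,0))
o=manip.get_obs(); print(o["clock"],o["joint_pos"])
rows([.499,-.356,.14],0.0)
E
```

```text
toolbox front [ 0.5977 -0.6168  0.    ]
toolbox front [ 0.1939 -0.5941  0.    ]
25.35 [-0.2848 -0.1053  1.8497 -0.0001  1.4006  0.2281]
shift [-0.5033  0.3084  0.1332] turn [-0.0004  0.0004  0.1684]
```

```bash
python3 -m handwheel '[[-0.08,0.05,0,0,0,0.02,1],[-0.17,0.1,0,0,0,0.045,1],[-0.25,0.15,0,0,0,0.07,1],[-0.34,0.205,0,0,0,0.09,1],[-0.42,0.255,0,0,0,0.115,1]]'; python3 -c "
from h import *
rows([.499,-.356,.13],0.0)"
```

```text
clock: 25.85
tcp_pos: [0.4963, -0.308, 0.2061]
ee_rot: [[0.944, 0.33, -0.003], [0.33, -0.944, 0.003], [-0.002, -0.004, -1.0]]
ft_force: [0.3, 0.0, 0.8]
grip_width: 0.628
gripper_force: 0.0
shift [-0.0263  0.0929  0.1519] turn [-0.0005  0.0004  0.0536]
```

```bash
python3 -m handwheel '[[-0.013,0.046,0.03,0,0,0.02,1],[-0.026,0.093,0.06,0,0,0.04,1],[-0.026,0.093,0.1,0,0,0.0536,1],[-0.026,0.093,0.11,0,0,0.0536,1],[-0.026,0.093,0.11,0,0,0.0536,1]]';python3 -m handwheel '[[0,0,0,0,0,0,1],[0,0,0,0,0,0,1]]'; python3 - <<'E'
from h import *
np.set_printoptions(precision=4,suppress=True)
rows([.499,-.356,.07],0.0)
o=manip.get_obs(); p=np.array(o["tcp_pos"])+[0,0,.02]; c={n:vision.capture(n) for n in("scene","side")}
q=[]
for n in c:
    u=proj(c[n],p); g=proj(c[n],[.499,-.356,.08]); print(n,u,g); v=((u+g)/2).astype(int)
    im=cv2.resize(c[n]["color"][v[1]-50:v[1]+50,v[0]-50:v[0]+50,::-1],(400,400))
    q.append(im)
cv2.imwrite("pics/m5.png",np.hstack(q))
w=vision.capture("wrist"); print("wrist dot",[(x["uv"],x["conf"],onplane(w,x["uv"],.081)) for x in find_in("rocker_press","wrist")[:1]],proj(w,[.499,-.356,.08]))
E
```

```text
clock: 26.35
tcp_pos: [0.4996, -0.3535, 0.1507]
ee_rot: [[1.0, 0.008, -0.004], [0.008, -1.0, 0.004], [-0.004, -0.004, -1.0]]
ft_force: [0.5, -0.4, 0.2]
grip_width: 0.175
gripper_force: 0.0
clock: 26.55
tcp_pos: [0.5018, -0.355, 0.1548]
ee_rot: [[1.0, 0.007, 0.001], [0.007, -1.0, -0.001], [0.001, 0.001, -1.0]]
ft_force: [0.0, 0.2, 1.1]
grip_width: 0.027
gripper_force: 0.0
shift [-0.0059  0.0017  0.1697] turn [ 0.0002 -0.0002  0.0012]
scene [246.8698 147.2138] [249.6072 185.0484]
side [325.4513 374.7295] [323.1325 404.0774]
wrist dot [([313.2, 253.8], 0.8, array([ 0.4956, -0.3548,  0.081 ]))] [314.7905 249.3734]
```

View pics/m5.png

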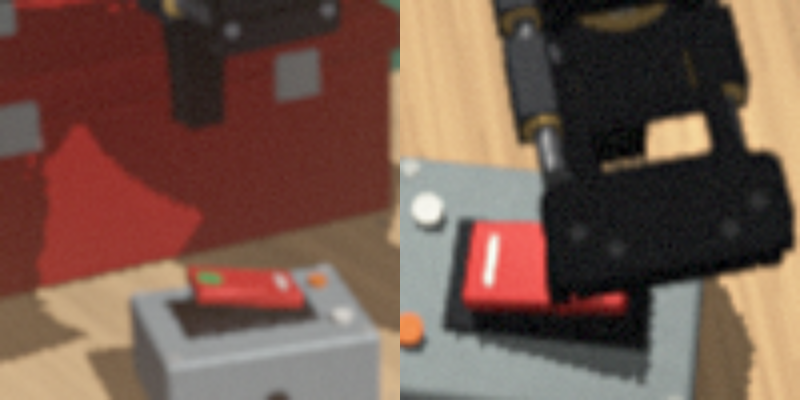

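The scene crop shows the closed tips at (197,125), on the TCP + 20 mm prediction, straight above the green dot at (210,278). I descend to just above it.

```bash
cat > fz.py <<'E'
from h import *
import sys
o=manip.get_obs(); f=np.array(o["ft_force"]); print(o["clock"],np.round(o["tcp_pos"],4),f.round(1)); sys.exit(f[2]>7)
E
python3 -m handwheel '[[-0.006,0.001,0.06,0,0,0,1],[-0.006,0.001,0.12,0,0,0,1],[-0.006,0.001,0.16,0,0,0,1],[-0.006,0.001,0.17,0,0,0,1],[-0.006,0.001,0.17,0,0,0,1]]' >/dev/null; python3 fz.py; python3 -m handwheel '[[0,0,0,0,0,0,1],[0,0,0.004,0,0,0,1],[0,0,0.008,0,0,0,1]]' >/dev/null; python3 fz.py && python3 -m handwheel '[[0,0,0.002,0,0,0,1],[0,0,0.004,0,0,0,1],[0,0,0.006,0,0,0,1],[0,0,0.006,0,0,0,1]]' >/dev/null; python3 fz.py && python3 -m handwheel '[[0,0,0.002,0,0,0,1],[0,0,0.004,0,0,0,1],[0,0,0.006,0,0,0,1],[0,0,0.006,0,0,0,1]]' >/dev/null; python3 fz.py && python3 -m handwheel '[[0,0,0.002,0,0,0,1],[0,0,0.004,0,0,0,1],[0,0,0.006,0,0,0,1],[0,0,0.006,0,0,0,1]]' >/dev/null; python3 fz.py
```

```text
27.25 [ 0.4979 -0.3553  0.0682] [0.8 0.8 1.2]
27.55 [ 0.499  -0.3564  0.066 ] [-0.3 -0.4  0.1]
27.55 [ 0.499  -0.3564  0.066 ] [-0.3 -0.4  0.1]
27.55 [ 0.499  -0.3564  0.066 ] [-0.3 -0.4  0.1]
27.55 [ 0.499  -0.3564  0.066 ] [-0.3 -0.4  0.1]False
False
False
False
False
```

```bash
sed -i 's/sys.exit(f\[2\]>7)/sys.exit(int(f[2]>7))/' fz.py
python3 -m handwheel '[[0,0,0.002,0,0,0,1],[0,0,0.004,0,0,0,1],[0,0,0.006,0,0,0,1],[0,0,0.006,0,0,0,1]]' >/dev/null; python3 fz.py && python3 -m handwheel '[[0,0,0.002,0,0,0,1],[0,0,0.004,0,0,0,1],[0,0,0.006,0,0,0,1],[0,0,0.006,0,0,0,1]]' >/dev/null && python3 fz.py && python3 -m handwheel '[[0,0,0.002,0,0,0,1],[0,0,0.004,0,0,0,1],[0,0,0.006,0,0,0,1],[0,0,0.006,0,0,0,1]]' >/dev/null && python3 fz.py && python3 -m handwheel '[[0,0,0.002,0,0,0,1],[0,0,0.004,0,0,0,1],[0,0,0.006,0,0,0,1],[0,0,0.006,0,0,0,1]]' >/dev/null && python3 fz.py
```

```text
27.95 [ 0.498  -0.3556  0.0614] [ 0.4 -0.   0.1]
28.35 [ 0.4982 -0.3557  0.0587] [0.7 0.2 0.5]
28.75 [ 0.4985 -0.3559  0.0559] [ 1.8 -0.6  1.5]
29.15 [ 0.4983 -0.3558  0.0527] [1.6 0.2 3.3]
```

```bash
python3 -m handwheel '[[0,0,0.002,0,0,0,1],[0,0,0.004,0,0,0,1],[0,0,0.004,0,0,0,1]]' >/dev/null; python3 fz.py && python3 -m handwheel '[[0,0,0.002,0,0,0,1],[0,0,0.004,0,0,0,1],[0,0,0.004,0,0,0,1]]' >/dev/null && python3 fz.py && python3 -m handwheel '[[0,0,0.002,0,0,0,1],[0,0,0.004,0,0,0,1],[0,0,0.004,0,0,0,1]]' >/dev/null && python3 fz.py && python3 -m handwheel '[[0,0,0.002,0,0,0,1],[0,0,0.004,0,0,0,1],[0,0,0.004,0,0,0,1]]' >/dev/null && python3 fz.py
```

```text
29.45 [ 0.4989 -0.356   0.0514] [2.  0.1 5. ]
29.75 [ 0.4993 -0.3563  0.0503] [1.9 1.1 9.9]
```

```bash
python3 -m handwheel '[[0,0,0.003,0,0,0,1],[0,0,0.003,0,0,0,1]]' >/dev/null; python3 fz.py; python3 -m handwheel '[[0,0,-0.01,0,0,0,1],[0,0,-0.05,0,0,0,1],[0,0,-0.12,0,0,0,1],[0,0,-0.2,0,0,0,1],[0,0,-0.26,0,0,0,1]]' >/dev/null; python3 -m handwheel '[[-0.08,0.0,0,0,0,0,1],[-0.16,0.0,0,0,0,0,1],[-0.24,0,0,0,0,0,1],[-0.24,0,0,0,0,0,1],[-0.24,0,0,0,0,0,1]]'; python3 - <<'E'
from h import *
np.set_printoptions(precision=4,suppress=True)
c={n:vision.capture(n) for n in("scene","side")}; C=[c["scene"],c["side"]]
for n in c: save(c[n],n+"9")
old={n:cv2.imread(f"pics/{n}0.png")[:,:,::-1] for n in c}
G={}
for n,(x0,x1,y0,y1) in (("scene",(240,280,178,205)),("side",(285,345,385,425))):
    for k,im in (("old",old[n]),("new",c[n]["color"])):
        im=im.astype(int)[y0:y1,x0:x1]; g=(im[...,1]>im[...,0]+30)&(im[...,1]>im[...,2]+25); ys,xs=np.nonzero(g)
        print(n,k,"green",len(xs),xs.mean()+x0 if len(xs) else 0,ys.mean()+y0 if len(xs) else 0); G[n,k]=(xs.mean()+x0,ys.mean()+y0) if len(xs) else None
for k in("old","new"):
    if G["scene",k] and G["side",k]: print(k,tri(C,[G["scene",k],G["side",k]]))
for n in c:
    a=find_in("pipe_mark",n); print(n,"mark",[(x["uv"],round(x["conf"],2)) for x in a[:1]])
    d=np.abs(old[n].astype(int)-c[n]["color"]).max(2)>60; m,l,st,ce=cv2.connectedComponentsWithStats(cv2.morphologyEx(d.astype(np.uint8),cv2.MORPH_OPEN,np.ones((2,2))))
    print([tuple(s) for s in st[1:] if s[4]>25])
a=c["scene"]["color"][150:310,180:400,::-1]; b=c["side"]["color"][160:440,230:430,::-1]
cv2.imwrite("pics/fin.png",np.hstack([cv2.resize(a,(460,334)),cv2.resize(b,(239,334))]))
E
```

```text
29.95 [ 0.4994 -0.3563  0.0501] [-0.9  3.2 16.2]
clock: 30.95
tcp_pos: [0.3772, -0.3561, 0.1766]
ee_rot: [[1.0, 0.004, -0.001], [0.004, -1.0, 0.001], [-0.001, -0.001, -1.0]]
ft_force: [0.3, -0.6, 1.2]
grip_width: 0.009
gripper_force: 0.0
scene old green 3 250.0 185.0
scene new green 7 249.14285714285714 188.57142857142858
side old green 60 323.95 404.28333333333336
side new green 60 325.9166666666667 406.8333333333333
old [ 0.4992 -0.356   0.08  ]
new [ 0.502  -0.3566  0.0712]
scene mark [([341.5, 280.3], 0.88)]
[(np.int32(268), np.int32(0), np.int32(7), np.int32(7), np.int32(41)), (np.int32(297), np.int32(0), np.int32(14), np.int32(22), np.int32(200)), (np.int32(519), np.int32(0), np.int32(15), np.int32(13), np.int32(169)), (np.int32(550), np.int32(0), np.int32(76), np.int32(24), np.int32(1284)), (np.int32(269), np.int32(17), np.int32(7), np.int32(11), np.int32(48)), (np.int32(283), np.int32(19), np.int32(21), np.int32(15), np.int32(176)), (np.int32(305), np.int32(26), np.int32(3), np.int32(10), np.int32(29)), (np.int32(247), np.int32(36), np.int32(57), np.int32(33), np.int32(517)),
[... 3687 characters left out ...]
int32(10), np.int32(10), np.int32(66)), (np.int32(56), np.int32(317), np.int32(87), np.int32(163), np.int32(4926)), (np.int32(137), np.int32(321), np.int32(8), np.int32(10), np.int32(40)), (np.int32(0), np.int32(389), np.int32(17), np.int32(25), np.int32(242)), (np.int32(297), np.int32(397), np.int32(4), np.int32(11), np.int32(28)), (np.int32(319), np.int32(400), np.int32(15), np.int32(21), np.int32(114)), (np.int32(323), np.int32(429), np.int32(15), np.int32(7), np.int32(64)), (np.int32(0), np.int32(447), np.int32(22), np.int32(33), np.int32(366)), (np.int32(74), np.int32(456), np.int32(8), np.int32(21), np.int32(77)), (np.int32(36), np.int32(467), np.int32(15), np.int32(13), np.int32(88))]
```

View pics/fin.png

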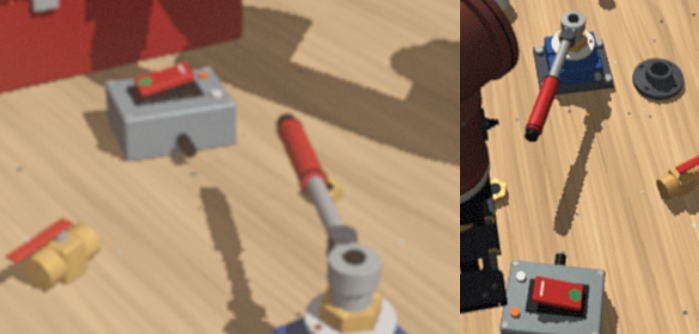

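The green dot fell from z 0.080 to 0.071, so the rocker is on. The wrench is swung and free. The pipe mark is still at about (332,306) in the scene view, and the arm is clear.

```bash
python3 -c "
from bench import workorder
print(workorder.hand_in())"
```

```text
the job is handed in; nothing more can be done
None
```

The nut is tightened to the click and the wrench released with the pipe mark unmoved, the rocker is flipped on, and the job was handed in at about 31 s; my first push rode over the grip without moving the wrench, so I repeated it lower.

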